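# Pack the stone case

### The arm

A 6-joint arm with a two-finger parallel gripper is mounted at the origin on the work surface. World frame = base frame: x ahead of the robot, y to its left, z up, the work surface at z = 0. Lengths are in m, angles in rad, forces in N, time in s.
With the tool pointing down it reaches from about 0.375 to 0.825 m from the base axis. Payload 5.5 kg.
Tool frame: the origin (TCP) lies between the finger pads; the fingertips stand 14 mm ahead of it and the grasp point (between the pads) lies 5 mm behind it; z points along the fingers, y is the line along which they close (so a half turn about z gives the same grasp; the last joint's range is limited). The gripper opens to 85 mm and grips with 20 to 120 N. Pads are 22 mm wide; open, the fingers measure 114 mm over their backs; the gripper's body (76 mm by 85 mm) begins 54 mm behind the grasp point. The pads swing forward as they close: fully open they stand 13 mm farther back than shut.
Start: joints at [-1.118, 0.314, -0.047, 1.21, 0, 1.571], TCP at [0.262, -0.54, 0.245] pointing down, gripper open.
Joint ranges: [-2.67, 2.67], [-0.69, 1.73], [-1.03, 1.25], [-2.08, 2.16], [-1.42, 1.45], [-3.14, 3.14]. Speed limits (rad/s): [2.39, 2.39, 3.01, 3.14, 3.14, 3.14].

### API

Orientations are given as a unit quaternion [w, x, y, z].
In Python, from cell import manip, snapshot, camera_params gives the robot as it stands.
- The arm moves only by the shell command python3 -m inch 'ROWS' [OPENING] [FORCE]. ROWS is text: rows parted by semicolons, each of 6 numbers parted by spaces: the shift along the world's x, y, z each as a share of 50 mm, from -1 to 1, then the turn, a rotation vector about the world's x, y, z each as a share of 6 degrees, from -1 to 1. In form: x y z ax ay az; .... A call has exactly 10 rows; each row shifts and turns the commanded pose from where the row before left it; what a row does not reach is not made up. A row lasts 1/10 s, in which the tool goes at most 50 mm and 8.59 degrees, less where a joint would pass 70% of its speed; a pose out of reach is approached as far as the arm can. A call with a number of a shift or a turn outside -1 to 1 is refused whole. A call with a gripper value outside its range is refused whole. OPENING is the opening, from 0 (shut) to 1 (fully open), set as the call begins (- or left out, the last holds). The fingers move at their own pace and stop on an object; FORCE is the grip in N (left out, the last holds). Time passes only in rows, so rows that do not move let the fingers close, or fill a call up. It gives the time, the measured TCP pose, the force, the opening and the grip force at its end, in the units of the state.
- manip.get_obs(): the state, without advancing time (a new reading comes with each control period).
- snapshot(name): name is "side" or "top"; returns (picture, depth): 400x640x3 uint8, blue, green, red; 400x640 float32, m along the optical axis (not along the pixel's ray), 0 where there is no reading.
- camera_params(name): a dict with "intrinsics" (3x3 intrinsics, pixels), "xyz" and "attitude" of the camera in the world. Camera axes: x right, y up, looking along -z (the intrinsics and any distortion apply to the point x, -y, -z); pixel columns grow to the right and rows downward; lengths in m; the calibration is good to about 2 mm. A picture is of the moment at which its call begins. camera_params takes no time and is no camera call.
- manip.close_job(): hands the job in; it is judged then, once.
The state is a dict: "clock": time; "qpos": joint angles; "qvel": joint speeds; "joint_torque": joint torques, N m; "tool_pos": TCP position; "tool_rot": TCP orientation; "contact_force": force on the tool from outside, world axes, zero at the start; "ft_torque": the same for the moment, N m; "finger_gap": finger opening in m; "finger_force": force on a finger pad.
Only numpy, scipy, OpenCV 4.12 (cv2) and the standard library are available. Lean on these libraries where they do the work, as an engineer would, in place of code of your own. Each camera call takes 0.05 s, during which the arm holds its last target. There are 200 camera calls.

### The job

Open the hinged wooden stone case by its brass bar handle and pack it: the deep two-compartment tray at the bottom, the six-compartment tray on it, the ring tray on top, and the black eye loupe standing upright, eyecup down, on the empty half of the ring tray; then shut the lid completely. Keep the trays level so that no stones spill, set everything down without dropping it, and leave the tweezers, the clear stone box and the scale where they are.

Things in the scene. Friction and masses are not known exactly. Their poses are not given: they have to be found in the camera images.
- case: Dark wooden case, fixed; origin at the centre of its underside. Base outside 142 mm (x) by 166 (y), rim 78 above the bench; inside 130 by 154 (7 mm play round a tray), floor at 6; the three trays stack to 98. Hinge line along y at x = +71, z = 78; handle side at -x. A tray goes in with its x along the case's x, either way round.
- lid (a joint): Angle of the hollow lid (34 mm high, 0.3 kg), rad: 0 shut, grows as the front rises, stop at 1.9; starts 0 to 0.3. The hinge is stiff: the lid stays at any angle and takes 3 to 5 N at the handle to move either way. Past about 1.5 it is clear of the space above the base. Shut, it leaves 8 mm over the top tray's rim.
- lid_handle (a point): Centre of the brass bar handle on the lid: round bar 10 mm thick, 90 long, along y, 35 in front of the lid's face on two posts 80 apart. Shut, it lies 177 mm in front of the hinge line and 17 above it. Pinched from above, fingers closing along the case's x, the bar turns between the fingers as the lid swings, so the gripper can stay pointing down. Axes turn with the lid.
- deep_tray_mid (a point): Deep tray, pale wood, 40 mm high, two plain large compartments with stones near the ends; point at its centre, 20 above its underside. 116 mm in x by 140 in y, walls 4, floor 3. Lift bar 10 mm thick along x at y = 0, flush with the rim, an open bay each side: pinch its middle from above. About 0.19 kg.
- six_tray_mid (a point): Six-compartment tray, pale wood, 26 mm high, cross dividers at x = +-26.5; point at its centre, 13 above its underside. 116 mm in x by 140 in y, walls 4, floor 3. Lift bar 10 mm thick along x at y = 0, flush with the rim, an open bay each side: pinch its middle from above. About 0.15 kg.
- ring_tray_mid (a point): Ring tray, pale wood, 26 mm high; point at its centre, 13 above its underside. 116 mm in x by 140 in y, walls 4, floor 3. Lift bar 10 mm thick along x at y = 0, flush with the rim, an open bay each side: pinch its middle from above. The -y half has a ring roll at each x end, 58 apart; the +y half is one empty bay 108 (x) by 61 (y), middle at y = +35.5, for the loupe. 0.15 kg.
- loupe_mid (a point): Black eye loupe standing on its eyecup, 26 mm high: barrel 28 mm in diameter over its upper 16, flared to 34 at the foot; point at its centre, 13 above its underside; z axis up. About 0.03 kg.
- tweezers_mid (a point): Steel tweezers lying on the bench, 160 mm long, 8 mm high; point at the middle; x axis towards the tips. To be left alone.
- stone_box: Clear twelve-compartment plastic box of stones, 85 by 135 by 22 mm; origin at the centre of its underside. To be left alone.
- scale: Black pocket scale with a steel pan, 80 by 130 by 21 mm; origin at the centre of its underside. To be left alone.
Not all that is in view belongs to the job. Of the things that look like the part that bears loupe_mid, the smaller one is meant.

How it is judged:
At the end, for the whole second after the job is handed in: In the case, centred within 9 mm and square: deep tray flat on the floor, six-compartment tray flat on it, ring tray flat on top (heights within 4 mm); the loupe upright on the floor of the ring tray's empty half; lid shut to within 0.05 rad; all at rest (x of deep_tray_mid in the frame of case between -0.009 and 0.009 m and y of deep_tray_mid in the frame of case between -0.009 and 0.009 m and z of deep_tray_mid in the frame of case between 0.022 and 0.03 m and angle between each of deep_tray_mid, six_tray_mid, ring_tray_mid's own z axis and vertical below 0.06 rad and angle between the x axis of each of deep_tray_mid, six_tray_mid, ring_tray_mid and the x axis of case, either way round below 0.15 rad and linear speed of each of deep_tray, six_tray, ring_tray, loupe below 0.02 m/s and x of six_tray_mid in the frame of case between -0.009 and 0.009 m and y of six_tray_mid in the frame of case between -0.009 and 0.009 m and z of six_tray_mid in the frame of case between 0.055 and 0.063 m and x of ring_tray_mid in the frame of case between -0.009 and 0.009 m and y of ring_tray_mid in the frame of case between -0.009 and 0.009 m and z of ring_tray_mid in the frame of case between 0.081 and 0.089 m and x of loupe_mid in the frame of ring_tray_mid between -0.048 and 0.048 m and y of loupe_mid in the frame of ring_tray_mid between 0.012 and 0.06 m and z of loupe_mid in the frame of ring_tray_mid between -0.001 and 0.007 m and angle between loupe_mid's own z axis and vertical below 0.15 rad and value of joint lid below 0.05 rad); the robot touches nothing.
It fails at once if a tray is tipped by more than about 35 degrees, so that its contents would spill (angle between any of deep_tray_mid, six_tray_mid, ring_tray_mid's own z axis and vertical above 0.6 rad).
It fails at once if a tray or the loupe is dropped: it falls freely faster than 0.7 m/s (about 25 mm of fall) ((linear speed of deep_tray above 0.7 m/s and contact force between the fingers and deep_tray below 0.01 N) or (linear speed of six_tray above 0.7 m/s and contact force between the fingers and six_tray below 0.01 N) or (linear speed of ring_tray above 0.7 m/s and contact force between the fingers and ring_tray below 0.01 N) or (linear speed of loupe above 0.7 m/s and contact force between the fingers and loupe below 0.01 N)).
It fails at once if the tweezers, the clear stone box or the scale is moved by more than 30 mm (distance of any of tweezers_mid, stone_box, scale from where it was at the start of the episode above 0.03 m).
It also fails if it takes over 138 s, if anything falls off the work surface, if the arm or the gripper's body presses on something with over 40 N, if the wrist force passes 120 N, or if a joint passes its speed limit or range.

## Working session

There is one attempt and no reset: what is moved stays moved. The work goes in short steps, Python scripts to look and compute and a shell command to move; the robot and the scene stay as the last step left them, time stands still between calls to the robot, and variables do not carry over. Pictures are saved under pics/ and viewed, at most 14 in all, crops included, and the job is handed in when it is done.

```bash
ls; mkdir -p pics; cat > h.py <<'E'
import numpy as np, cv2
from scipy.spatial.transform import Rotation as R
from cell import manip, snapshot, camera_params
def cam(n):
    p=camera_params(n); K=np.array(p["intrinsics"]); t=np.array(p["xyz"]); a=np.array(p["attitude"],float)
    Rm=a if a.shape==(3,3) else R.from_quat(a[[1,2,3,0]]).as_matrix()
    return K,t,Rm
def ray(n,u,v):
    K,t,Rm=cam(n); d=np.linalg.inv(K)@np.array([u,v,1.]); return t,Rm@np.array([d[0],-d[1],-d[2]])
def onz(n,u,v,z):
    t,d=ray(n,u,v); return t+d*(z-t[2])/d[2]
def cloud(n,depth):
    K,t,Rm=cam(n); v,u=np.mgrid[:400,:640]
    d=np.stack([(u-K[0,2])/K[0,0],-(v-K[1,2])/K[1,1],-np.ones_like(u,float)],-1)*depth[...,None]
    return d@Rm.T+t
E
python3 - <<'E'
from h import *
o=manip.get_obs();print(o)
for n in("top","side"):
    print(camera_params(n)); im,d=snapshot(n); cv2.imwrite(f"pics/{n}0.png",im); np.savez(f"{n}0.npz",im=im,d=d); P=cloud(n,d); print(np.median(P[...,2][d>0]))
E
```

```text
pics
{'clock': 0.0, 'qpos': array([-1.11798497e+00,  3.14237389e-01, -4.80469002e-02,  1.21020132e+00,
        2.44896959e-05,  1.57080312e+00]), 'qvel': array([ 0.00070146,  0.00235335,  0.00032922,  0.00083877, -0.00047795,
        0.00110861]), 'joint_torque': array([ 2.70868541e-04, -5.39588463e+01,  3.39751303e+01,  1.94076175e-02,
        7.13414624e-05, -3.93755079e-05]), 'tool_pos': array([ 0.26226814, -0.53904394,  0.24444184]), 'tool_rot': array([-8.25832649e-04,  9.74479946e-01,  2.24472987e-01, -1.77672233e-04]), 'contact_force': array([-0.09088954, -0.26272781,  0.14500567]), 'ft_torque': array([-0.03705268, -0.03015725,  0.01097969]), 'finger_force': 0.0, 'finger_gap': 0.08543673203936872}
{'intrinsics': array([[402.27414335,   0.        , 322.84488117],
       [  0.        , 402.27414335, 200.75288821],
       [  0.        ,   0.        ,   1.        ]]), 'xyz': array([ 0.41412082, -0.04090972,  1.06100757]), 'attitude': array([ 0.70998116,  0.05480776, -0.04909823, -0.70036578])}
-0.0009056044606148284
{'intrinsics': array([[460.20950037,   0.        , 332.08237671],
       [  0.        , 460.20950037, 203.08620499],
       [  0.        ,   0.        ,   1.        ]]), 'xyz': array([ 0.51990682, -0.72642345,  0.94468654]), 'attitude': array([ 0.94121255,  0.33550979, -0.00769903, -0.03863741])}
-0.001437638666033636
```

View pics/top0.png

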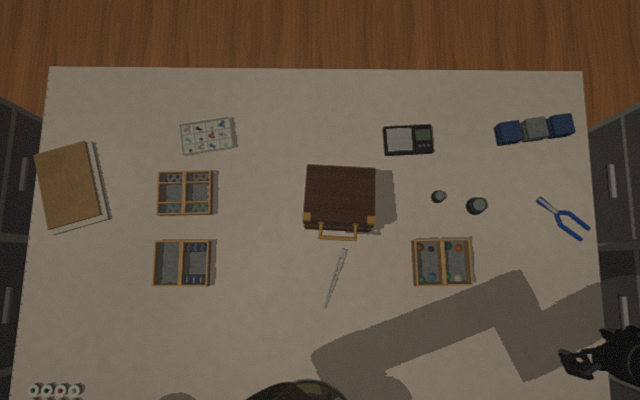

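View pics/side0.png

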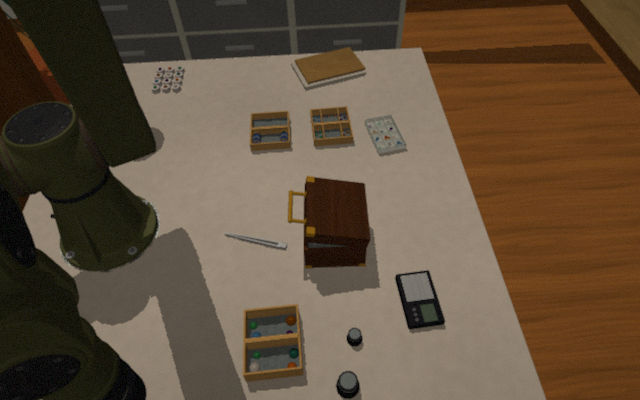

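Top view: case (340,198) with its handle at (338,232). Deep tray (442,262), with two plain compartments. Six-compartment tray (185,193). Ring tray (182,263), with the rolls on its right (−y) half. Loupe candidates are (439,196), smaller, and (477,205), larger. The tweezers (336,278) lie just in front of the case.

```bash
python3 - <<'E'
from h import *
for n in("top","side"):
    f=np.load(f"{n}0.npz"); im,d=f["im"],f["d"]; P=cloud(n,d)
    m=((P[...,2]>0.006)&(P[...,2]<0.3)&(d>0)).astype(np.uint8)
    k,l,s,c=cv2.connectedComponentsWithStats(m)
    print(n)
    for i in range(1,k):
        if s[i,4]<60: continue
        Q=P[l==i]; zt=np.percentile(Q[:,2],97)
        T=Q[Q[:,2]>zt-0.01]
        r=cv2.minAreaRect((T[:,:2]*1000).astype(np.float32))
        print(c[i].round(),s[i,4],"zt %.3f"%zt,"rect mm",np.round(r[0]),np.round(r[1]),round(r[2],1))
# wood rims by colour, both views, ray on rim plane
    hsv=cv2.cvtColor(im,cv2.COLOR_BGR2HSV)
    wood=cv2.inRange(hsv,(8,90,70),(25,255,255))
    wood=cv2.morphologyEx(wood,cv2.MORPH_CLOSE,np.ones((5,5)))
    for cn in cv2.findContours(wood,cv2.RETR_EXTERNAL,cv2.CHAIN_APPROX_NONE)[0]:
        if cv2.contourArea(cn)<150: continue
        u,v=cn[:,0].mean(0)
        for z in(0.026,0.040):
            X=np.array([onz(n,a,b,z)[:2]*1000 for a,b in cn[:,0]],np.float32); r=cv2.minAreaRect(X)
            print("wood",round(u),round(v),z,np.round(r[0]),np.round(r[1]),round(r[2],1))
f=np.load("top0.npz");cv2.imwrite("pics/crop1.png",np.hstack([cv2.resize(f["im"][175:225,415:495],(640,400),interpolation=2)]))
E
```

```text
top
[534. 129.] 1749 zt 0.045 rect mm [ 769. -590.] [ 56. 196.] 8.8
[204. 135.] 839 zt 0.023 rect mm [745. 290.] [ 88. 137.] 9.4
[407. 139.] 1444 zt 0.023 rect mm [ 740. -256.] [ 81. 131.] 3.9
[ 70. 187.] 4947 zt 0.019 rect mm [601. 643.] [228. 159.] 16.9
[339. 200.] 4746 zt 0.142 rect mm [512. -68.] [166. 102.] 87.5
[183. 191.] 1085 zt 0.028 rect mm [587. 335.] [117. 141.] 2.0
[438. 196.] 130 zt 0.029 rect mm [ 587. -332.] [26. 28.] 6.9
[476. 205.] 278 zt 0.040 rect mm [ 563. -431.] [37. 38.] 47.2
[563. 218.] 509 zt 0.017 rect mm [ 537. -654.] [151.  53.] 52.5
[441. 262.] 1230 zt 0.043 rect mm [ 415. -334.] [116. 141.] 2.0
[184. 263.] 1261 zt 0.028 rect mm [404. 331.] [114. 142.] 0.8
[329. 288.] 70 zt 0.011 rect mm [347. -53.] [ 10. 111.] 72.8
[458. 277.] 64 zt 0.014 rect mm [ 377. -379.] [20. 20.] 0.5
[613. 332.] 222 zt 0.299 rect mm [ 297. -586.] [29. 17.] 88.3
[566. 357.] 203 zt 0.299 rect mm [ 239. -488.] [25. 37.] 25.7
[301. 390.] 849 zt 0.296 rect mm [179.  49.] [ 5. 80.] 19.2
[ 33. 389.] 122 zt 0.017 rect mm [ 86. 682.] [27. 29.] 44.5
[ 47. 390.] 120 zt 0.017 rect mm [ 88. 64
[... 415 characters left out ...]
.] 87.4
wood 183 192 0.026 [585. 333.] [119. 142.] 1.9
wood 183 192 0.04 [583. 328.] [117. 140.] 1.9
wood 66 185 0.026 [603. 644.] [209. 139.] 17.1
wood 66 185 0.04 [600. 635.] [206. 138.] 17.1Traceback (most recent call last):
  File "<stdin>", line 21, in <module>
  File "h.py", line 11, in onz
    t,d=ray(n,u,v); return t+d*(z-t[2])/d[2]
        ~~~^^^^^^^
  File "h.py", line 9, in ray
    K,t,Rm=cam(n); d=np.linalg.inv(K)@np.array([u,v,1.]); return t,Rm@np.array([d[0],-d[1],-d[2]])
           ~~~^^^
  File "h.py", line 5, in cam
    p=camera_params(n); K=np.array(p["intrinsics"]); t=np.array(p["xyz"]); a=np.array(p["attitude"],float)
ValueError: time passes only in moves, steps and waits
```

```bash
python3 - <<'E'
import re
s=open('h.py').read()
s=s.replace('def cam(n):\n    p=camera_params(n)','from functools import lru_cache\n@lru_cache\ndef cam(n):\n    p=camera_params(n)')
open('h.py','w').write(s)
E
python3 - <<'E'
from h import *
for n in("top","side"):
    f=np.load(f"{n}0.npz"); im,d=f["im"],f["d"]; P=cloud(n,d)
    hsv=cv2.cvtColor(im,cv2.COLOR_BGR2HSV)
    # case region lid plane
    reg=(abs(P[...,0]-0.52)<0.14)&(abs(P[...,1]+0.07)<0.11)&(d>0)
    br=(cv2.inRange(hsv,(14,110,70),(32,255,255))>0)
    Q=P[reg&(P[...,2]>0.085)&(P[...,0]>0.47)&~br]
    A=np.c_[Q[:,:2],np.ones(len(Q))]; w=np.ones(len(Q),bool)
    for _ in range(8):
        k=np.linalg.lstsq(A[w],Q[w,2],rcond=None)[0]; e=abs(A@k-Q[:,2]); w=e<max(0.003,np.median(e[w]))
    g=k[:2]; th=np.arctan(np.hypot(*g)); T=Q[w]
    r=cv2.minAreaRect((T[:,:2]*1000).astype(np.float32))
    print(n,"lid tilt",th,"dir deg",np.degrees(np.arctan2(-g[1],-g[0])),"n",w.sum(),len(Q),"rect",np.round(r[0]),np.round(r[1]),r[2])
    print(" corners",np.round([[*p,1000*(p/1000@g+k[2])] for p in cv2.boxPoints(r)]))
    H=P[reg&br&(P[...,2]>0.03)]; H=H[H[:,0]<0.45] 
    print(" handle pts",len(H),H.mean(0).round(4),np.ptp(H,axis=0).round(3), "front pts x<p30:",np.median(H[H[:,0]<np.percentile(H[:,0],30)],axis=0).round(4))
    # wood
    if n=="side":
        wood=cv2.morphologyEx(cv2.inRange(hsv,(8,90,70),(25,255,255)),cv2.MORPH_CLOSE,np.ones((5,5)))
        for cn in cv2.findContours(wood,cv2.RETR_EXTERNAL,cv2.CHAIN_APPROX_NONE)[0]:
            if 150<cv2.contourArea(cn)<9000:
                u,v=cn[:,0].mean(0)
                for z in (.026,.04):
                    X=np.array([onz(n,a,b,z)[:2]*1000 for a,b in cn[:,0]],np.float32); r=cv2.minAreaRect(X); print("wood",round(u),round(v),z,np.round(r[0]),np.round(r[1]),round(r[2],1))
        m=((P[...,2]>0.02)&(P[...,2]<0.06)&(abs(P[...,0]-.58)<.06)&(P[...,1]<-.29)&(P[...,1]>-.47)).astype(np.uint8)
        kk,l,s,c=cv2.connectedComponentsWithStats(m)
        for i in range(1,kk):
            if s[i,4]>40:
                q=P[l==i]; q=q[q[:,2]>np.percentile(q[:,2],90)-.004]; r=cv2.minAreaRect((q[:,:2]*1000).astype(np.float32)); print("loupe?",c[i],np.percentile(q[:,2],97),np.round(r[0]),np.round(r[1]))
f=np.load("top0.npz");g=np.load("side0.npz")["im"]
cv2.imwrite("pics/crop1.png",np.hstack([cv2.resize(f["im"][175:225,420:500],(400,250),interpolation=2),cv2.resize(g[310:400,300:444],(400,250),interpolation=2)]))
E
```

```text
top lid tilt 0.22263101928316936 dir deg -2.2419252034605623 n 3555 4069 rect [573. -70.] [166. 139.] 87.53845977783203
 corners [[ 500. -150.  142.]
 [ 639. -156.  111.]
 [ 646.   10.  111.]
 [ 507.   16.  142.]]<stdin>:17: RuntimeWarning: Mean of empty slice.
  ret = um.true_divide(
Traceback (most recent call last):
ValueError: zero-size array to reduction operation maximum which has no identity
```

```bash
python3 - <<'E'
from h import *
for n in("top","side"):
    f=np.load(f"{n}0.npz"); im,d=f["im"],f["d"]; P=cloud(n,d)
    hsv=cv2.cvtColor(im,cv2.COLOR_BGR2HSV)
    br=(cv2.inRange(hsv,(14,90,60),(32,255,255))>0)
    H=P[br&(d>0)&(abs(P[...,0]-.467)<.012)&(abs(P[...,1]+.066)<.06)&(P[...,2]>.1)]
    print(n,"bar",len(H),np.median(H,axis=0).round(4),H[:,1].min(),H[:,1].max(), "z hi",np.percentile(H[:,2],95))
    if n=="side":
        wood=cv2.morphologyEx(cv2.inRange(hsv,(8,90,70),(25,255,255)),cv2.MORPH_CLOSE,np.ones((5,5)))
        for cn in cv2.findContours(wood,cv2.RETR_EXTERNAL,cv2.CHAIN_APPROX_NONE)[0]:
            if 150<cv2.contourArea(cn)<9000:
                u,v=cn[:,0].mean(0)
                for z in (.026,.04):
                    X=np.array([onz(n,a,b,z)[:2]*1000 for a,b in cn[:,0]],np.float32); r=cv2.minAreaRect(X); print("wood",round(u),round(v),z,np.round(r[0]),np.round(r[1]),round(r[2],1))
        m=((P[...,2]>0.02)&(P[...,2]<0.06)&(abs(P[...,0]-.58)<.06)&(P[...,1]<-.29)&(P[...,1]>-.47)).astype(np.uint8)
        kk,l,s,c=cv2.connectedComponentsWithStats(m)
        for i in range(1,kk):
            if s[i,4]>40:
                q=P[l==i]; q=q[q[:,2]>np.percentile(q[:,2],90)-.004]; r=cv2.minAreaRect((q[:,:2]*1000).astype(np.float32)); print("loupe?",c[i],np.percentile(q[:,2],97),np.round(r[0]),np.round(r[1]))
f=np.load("top0.npz");g=np.load("side0.npz")["im"]
cv2.imwrite("pics/crop1.png",np.hstack([cv2.resize(f["im"][175:225,420:500],(400,250),interpolation=2),cv2.resize(g[310:400,300:444],(400,250),interpolation=2)]))
E
```

```text
top bar 173 [ 0.4668 -0.0661  0.1368] -0.11000651504921516 -0.022525926459651957 z hi 0.139779450187348
side bar 142 [ 0.4676 -0.072   0.1364] -0.1105822857499964 -0.022284473834108365 z hi 0.13948782480952104
wood 272 343 0.026 [ 414. -334.] [120. 157.] 2.2
wood 272 343 0.04 [ 416. -340.] [118. 155.] 2.2
wood 299 210 0.026 [481.  -1.] [ 62. 159.] 7.9
wood 299 210 0.04 [482. -12.] [ 61. 156.] 7.9
wood 270 131 0.026 [405. 318.] [117. 168.] 1.1
wood 270 131 0.04 [407. 302.] [116. 166.] 1.1
wood 331 126 0.026 [588. 321.] [117. 168.] 1.9
wood 331 126 0.04 [587. 305.] [115. 165.] 1.9
wood 329 65 0.026 [606. 635.] [210. 148.] 17.3
wood 329 65 0.04 [605. 615.] [207. 146.] 17.3
wood 34 54 0.026 [-439.  805.] [ 31. 362.] 32.8
wood 34 54 0.04 [-424.  781.] [ 31. 356.] 32.8
wood 620 25 0.026 [1653.  778.] [499. 211.] 62.8
wood 620 25 0.04 [1636.  755.] [491. 208.] 62.8
loupe? [354.77083333 334.31944444] 0.028072226972077337 [ 588. -334.] [26. 26.]
loupe? [347.99162011 381.94972067] 0.0382246682827162 [ 564. -432.] [37. 37.]
```

View pics/crop1.png

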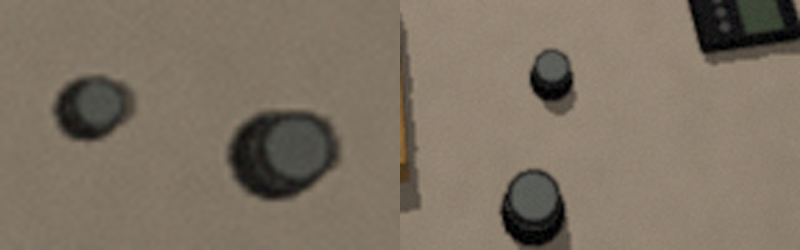

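Two look-alike loupes, at top-view pixels (439,196) and (477,205). The smaller one at (439,196) is 26–28 mm across and 26 mm high in both views, so it is the one meant, at world (0.587, −0.333). The case yaw is −2.4° and the lid is at 0.22 rad. The bar measures (0.467, −0.066, 0.134), which agrees with the hinge geometry. Now moving over the bar.

```bash
python3 -m inch '.41 .946 0 0 0 1;.41 .946 0 0 0 1;.41 .946 0 0 0 1;.41 .946 0 0 0 1;.41 .946 0 0 0 1;.41 .946 0 0 0 1;.41 .946 0 0 0 1;.41 .946 0 0 0 1;.41 .946 0 0 0 1;.41 .946 0 0 0 1' 0.32 60; python3 -m inch '0 0 0 0 0 .3;0 0 0 0 0 0;0 0 0 0 0 0;0 0 0 0 0 0;0 0 0 0 0 0;0 0 0 0 0 0;0 0 0 0 0 0;0 0 0 0 0 0;0 0 0 0 0 0;0 0 0 0 0 0'
```

```text
clock: 1.1
tool_pos: [0.4615, -0.0787, 0.2452]
tool_rot: [0.0, 0.73, 0.683, -0.0]
contact_force: [0.9, -0.7, 0.4]
finger_gap: 0.0276
finger_force: 0.0
clock: 2.1
tool_pos: [0.4613, -0.0808, 0.2453]
tool_rot: [0.0, 0.721, 0.693, 0.0]
contact_force: [-0.1, -0.4, -0.3]
finger_gap: 0.0273
finger_force: 0.0
```

```bash
python3 -m inch '.057 .148 0 0 0 0;.057 .148 0 0 0 0;0 0 -.3 0 0 0;0 0 -.4 0 0 0;0 0 -.4 0 0 0;0 0 -.4 0 0 0;0 0 -.4 0 0 0;0 0 -.3 0 0 0;0 0 -.12 0 0 0;0 0 0 0 0 0'; python3 -m inch '0 0 0 0 0 0;0 0 0 0 0 0;0 0 0 0 0 0;0 0 0 0 0 0;0 0 0 0 0 0;0 0 0 0 0 0;0 0 0 0 0 0;0 0 0 0 0 0;0 0 0 0 0 0;0 0 0 0 0 0' 0 60;python3 - <<'E'
import numpy as np
t0=.2226; p0=np.arctan2(17,177); r=177.8
th=np.linspace(t0,1.68,21); a=th+p0
dx=-r*np.diff(np.cos(a));dz=r*np.diff(np.sin(a))
for i in range(20): print(f"{dx[i]/50*.999:.3f} {-dx[i]/50*.042:.3f} {dz[i]/50:.3f}")
E
```

```text
clock: 3.1
tool_pos: [0.4666, -0.0654, 0.1287]
tool_rot: [-0.001, 0.721, 0.693, -0.0]
contact_force: [-1.0, 0.0, 0.1]
finger_gap: 0.0273
finger_force: 0.0
clock: 4.1
tool_pos: [0.4665, -0.0658, 0.1294]
tool_rot: [-0.0, 0.721, 0.693, -0.0]
contact_force: [-4.8, 0.7, 2.7]
finger_gap: 0.0075
finger_force: 58.7
0.090 -0.004 0.243
0.107 -0.005 0.236
0.124 -0.005 0.227
0.140 -0.006 0.218
0.156 -0.007 0.207
0.170 -0.007 0.195
0.184 -0.008 0.182
0.197 -0.008 0.168
0.209 -0.009 0.153
0.219 -0.009 0.138
0.229 -0.010 0.121
0.237 -0.010 0.104
0.244 -0.010 0.087
0.250 -0.010 0.069
0.254 -0.011 0.050
0.257 -0.011 0.032
0.258 -0.011 0.013
0.259 -0.011 -0.006
0.258 -0.011 -0.025
0.255 -0.011 -0.043
```

```bash
python3 -m inch '.09 0 .24 0 0 0;.11 0 .24 0 0 0;.12 0 .23 0 0 0;.14 0 .22 0 0 0;.16 -.01 .21 0 0 0;.17 -.01 .2 0 0 0;.18 -.01 .18 0 0 0;.2 -.01 .17 0 0 0;.21 -.01 .15 0 0 0;.22 -.01 .14 0 0 0'
```

```text
clock: 5.1
tool_pos: [0.5458, -0.0692, 0.2309]
tool_rot: [-0.001, 0.721, 0.693, -0.001]
contact_force: [-11.2, -0.1, 8.3]
finger_gap: 0.0077
finger_force: 58.5
```

```bash
python3 -m inch '.23 -.01 .12 0 0 0;.24 -.01 .1 0 0 0;.24 -.01 .09 0 0 0;.25 -.01 .07 0 0 0;.25 -.01 .05 0 0 0;.26 -.01 .03 0 0 0;.26 -.01 .01 0 0 0;.26 -.01 -.01 0 0 0;.26 -.01 -.02 0 0 0;.25 -.01 -.04 0 0 0';python3 -m inch '0 0 0 0 0 0;0 0 0 0 0 0;0 0 0 0 0 0;0 0 0 0 0 0;0 0 0 0 0 0;0 0 0 0 0 0;0 0 .1 0 0 0;0 0 .4 0 0 0;0 0 .5 0 0 0;0 0 .5 0 0 0' .35
```

```text
clock: 6.1
tool_pos: [0.6739, -0.0747, 0.2511]
tool_rot: [0.002, 0.721, 0.693, 0.001]
contact_force: [-3.2, -2.1, 1.1]
finger_gap: 0.0077
finger_force: 61.0
clock: 7.1
tool_pos: [0.6717, -0.0739, 0.3243]
tool_rot: [-0.0, 0.721, 0.693, -0.0]
contact_force: [1.4, -0.5, 1.3]
finger_gap: 0.0296
finger_force: 0.0
```

```bash
python3 -m inch '-.5 -.5 0 0 0 1;-.5 -.5 0 0 0 1;-.5 -.5 0 0 0 1;-.5 -.5 0 0 0 1;-.5 -.5 0 0 0 1;-.5 -.5 0 0 0 1;-.5 -.5 0 0 0 1;-.5 -.5 0 0 0 1;-.5 -.5 0 0 0 1;-.5 -.5 0 0 0 1' .45; python3 -m inch '0 0 -.5 0 0 1;0 0 -.5 0 0 1;0 0 -.5 0 0 1;0 0 -.5 0 0 1;0 0 -.5 0 0 1;0 0 -.5 0 0 .7;0 0 -.5 0 0 0;0 0 0 0 0 0;0 0 0 0 0 0;0 0 0 0 0 0'
```

```text
clock: 8.1
tool_pos: [0.4209, -0.3248, 0.3239]
tool_rot: [0.0, 0.276, 0.961, -0.0]
contact_force: [-0.4, 0.0, -0.1]
finger_gap: 0.0379
finger_force: 0.0
clock: 9.1
tool_pos: [0.4229, -0.3247, 0.15]
tool_rot: [0.001, -0.017, 1.0, -0.001]
contact_force: [-0.4, -0.7, 0.1]
finger_gap: 0.0381
finger_force: 0.0
```

```bash
python3 - <<'E'
from h import *
im,d=snapshot("top"); cv2.imwrite("pics/top1.png",im); np.savez("top1.npz",im=im,d=d)
E
```

```text
(no output)
```

View pics/top1.png

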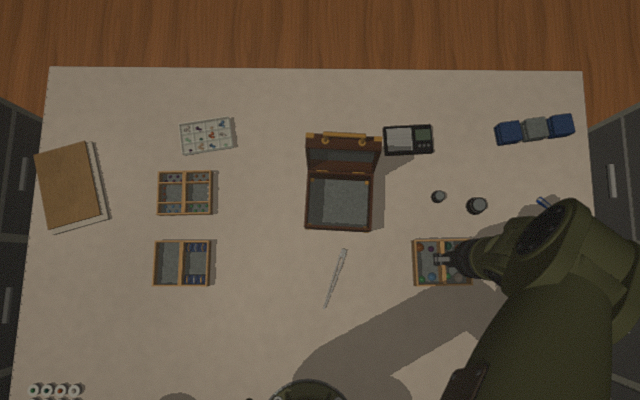

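The lid stands open at (343,152) and the case interior shows at (340,202). I'll measure the case rim and the scale's clearance from this picture.

```bash
python3 - <<'E'
from h import *
f=np.load("top1.npz"); im,d=f["im"],f["d"]; P=cloud("top",d)
reg=(abs(P[...,0]-0.56)<0.1)&(abs(P[...,1]+0.07)<0.11)&(d>0)
Q=P[reg&(abs(P[...,2]-.079)<.006)&(P[...,0]<.636)]
r=cv2.minAreaRect((Q[:,:2]*1000).astype(np.float32)); print("rim",len(Q),np.round(r[0]),np.round(r[1]),r[2],np.median(Q[:,2]))
Q=P[reg&(abs(P[...,2]-.006)<.005)]
print("floor pct x",np.percentile(Q[:,0],[1,50,99]).round(3),"y",np.percentile(Q[:,1],[1,50,99]).round(3))
r=cv2.minAreaRect((Q[:,:2]*1000).astype(np.float32)); print("floor",np.round(r[0]),np.round(r[1]),r[2])
E
```

```text
rim 655 [566. -70.] [166. 146.] 87.62024688720703 0.07770949150109974
floor pct x [0.463 0.56  0.638] y [-0.172 -0.069  0.036]
floor [560. -69.] [218. 199.] 89.81952667236328
```

```bash
python3 -m inch '-.16 -.18 0 0 0 0;0 0 -.4 0 0 0;0 0 -.4 0 0 0;0 0 -.4 0 0 0;0 0 -.4 0 0 0;0 0 -.4 0 0 0;0 0 -.3 0 0 0;0 0 -.14 0 0 0;0 0 0 0 0 0;0 0 0 0 0 0'; python3 -m inch '0 0 0 0 0 0;0 0 0 0 0 0;0 0 0 0 0 0;0 0 0 0 0 0;0 0 0 0 0 0;0 0 0 0 0 0;0 0 0 0 0 0;0 0 0 0 0 0;0 0 0 0 0 0;0 0 0 0 0 0' 0 60
```

```text
clock: 10.15
tool_pos: [0.4143, -0.3336, 0.0271]
tool_rot: [0.0, -0.017, 1.0, -0.0]
contact_force: [-0.2, 0.3, -0.1]
finger_gap: 0.0385
finger_force: 0.0
clock: 11.15
tool_pos: [0.4147, -0.3336, 0.0273]
tool_rot: [0.001, -0.017, 1.0, -0.001]
contact_force: [-1.6, -1.0, 6.1]
finger_gap: 0.0088
finger_force: 59.6
```

```bash
python3 -m inch '0 0 .1 0 0 0;0 0 .2 0 0 0;0 0 .3 0 0 0;0 0 .4 0 0 0;0 0 .4 0 0 0;0 0 .3 0 0 0;0 0 .2 0 0 0;0 0 .1 0 0 0;0 0 0 0 0 0;0 0 0 0 0 0';python3 -m inch '.1 .2 0 0 0 -.04;.2 .4 0 0 0 -.1;.35 .6 0 0 0 -.1;.4 .7 0 0 0 -.1;.45 .8 0 0 0 -.1;.45 .8 0 0 0 -.1;.4 .7 0 0 0 -.1;.35 .6 0 0 0 -.1;.2 .35 0 0 0 0;.08 .12 0 0 0 0'
```

```text
clock: 12.15
tool_pos: [0.4136, -0.3326, 0.1257]
tool_rot: [-0.0, -0.017, 1.0, 0.0]
contact_force: [0.1, -0.2, -2.2]
finger_gap: 0.0091
finger_force: 58.5
clock: 13.15
tool_pos: [0.5634, -0.0666, 0.1255]
tool_rot: [-0.0, 0.02, 1.0, 0.0]
contact_force: [-0.0, -1.0, -1.6]
finger_gap: 0.0091
finger_force: 58.7
```

```bash
python3 -m inch '.02 -.08 0 0 0 0;0 0 0 0 0 0;0 0 0 0 0 0;0 0 0 0 0 0;0 0 0 0 0 0;0 0 0 0 0 0;0 0 0 0 0 0;0 0 0 0 0 0;0 0 0 0 0 0;0 0 0 0 0 0'; python3 - <<'E'
from h import *
im,d=snapshot("top"); cv2.imwrite("pics/top2.png",im); P=cloud("top",d)
im2,d2=snapshot("side"); P2=cloud("side",d2)
for P,d in((P,d),(P2,d2)):
    Q=P[(abs(P[...,0]-.56)<.1)&(abs(P[...,1]+.07)<.12)&(abs(P[...,2]-.139)<.008)&(d>0)&(P[...,0]<.628)]
    r=cv2.minAreaRect((Q[:,:2]*1000).astype(np.float32)); print(len(Q),np.round(r[0]),np.round(r[1]),r[2],np.median(Q[:,2]))
    print(np.percentile(Q,[1,99],axis=0).round(3))
cv2.imwrite("pics/pair2.png",np.hstack([im[120:320,220:480],im2[100:300,220:480]]))
E
```

```text
clock: 14.15
tool_pos: [0.564, -0.0734, 0.1263]
tool_rot: [0.0, 0.022, 1.0, 0.0]
contact_force: [-0.6, 0.1, -2.3]
finger_gap: 0.0092
finger_force: 58.7
0 [0. 0.] [0. 0.] 0.0 nan
  return _methods._mean(a, axis=axis, dtype=dtype,
  ret = ret.dtype.type(ret / rcount)
Traceback (most recent call last):
IndexError: index -1 is out of bounds for axis 0 with size 0
```

```bash
python3 - <<'E'
from h import *
im2,d2=snapshot("side"); P=cloud("side",d2)
Q=P[(abs(P[...,0]-.56)<.1)&(abs(P[...,1]+.07)<.12)&(abs(P[...,2]-.139)<.008)&(d2>0)&(P[...,0]<.626)]
r=cv2.minAreaRect((Q[:,:2]*1000).astype(np.float32)); print(len(Q),np.round(r[0]),np.round(r[1]),r[2],np.median(Q[:,2]))
print(np.percentile(Q,[1,99],axis=0).round(3))
cv2.imwrite("pics/side2.png",cv2.resize(im2[130:310,200:440],(720,540),interpolation=2))
E
```

```text
633 [565. -74.] [145. 116.] 87.41372680664062 0.13709877692341021
[[ 0.505 -0.147  0.131]
 [ 0.624 -0.002  0.141]]
```

View pics/side2.png

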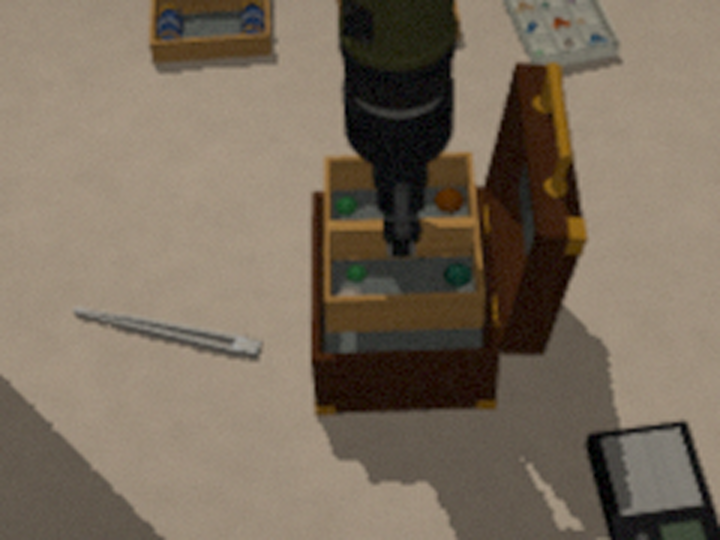

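The side view shows the deep tray level over the case, about 3 mm too far to −y. I'll correct that and lower it.

```bash
python3 -m inch '-.01 .06 0 0 0 0;0 0 -.1 0 0 0;0 0 -.2 0 0 0;0 0 -.3 0 0 0;0 0 -.3 0 0 0;0 0 -.3 0 0 0;0 0 -.3 0 0 0;0 0 -.2 0 0 0;0 0 -.1 0 0 0;0 0 0 0 0 0'; python3 -m inch '0 0 -.02 0 0 0;0 0 -.01 0 0 0;0 0 0 0 0 0;0 0 0 0 0 0;0 0 0 0 0 0;0 0 0 0 0 0;0 0 0 0 0 0;0 0 0 0 0 0;0 0 0 0 0 0;0 0 0 0 0 0'
```

```text
clock: 15.3
tool_pos: [0.5628, -0.0704, 0.0354]
tool_rot: [-0.001, 0.022, 1.0, 0.0]
contact_force: [-0.9, -0.3, -2.3]
finger_gap: 0.009
finger_force: 58.7
clock: 16.3
tool_pos: [0.5635, -0.0704, 0.0348]
tool_rot: [0.0, 0.022, 1.0, -0.0]
contact_force: [-0.1, 0.5, -2.1]
finger_gap: 0.0091
finger_force: 58.7
```

```bash
python3 -m inch '0 0 -.02 0 0 0;0 0 -.02 0 0 0;0 0 0 0 0 0;0 0 0 0 0 0;0 0 0 0 0 0;0 0 0 0 0 0;0 0 0 0 0 0;0 0 0 0 0 0;0 0 0 0 0 0;0 0 0 0 0 0'
```

```text
clock: 17.3
tool_pos: [0.5636, -0.0705, 0.0334]
tool_rot: [0.0, 0.022, 1.0, -0.0]
contact_force: [-1.9, 0.8, 5.1]
finger_gap: 0.0089
finger_force: 59.7
```

```bash
python3 -m inch '0 0 0 0 0 0;0 0 0 0 0 0;0 0 0 0 0 0;0 0 0 0 0 0;0 0 .05 0 0 0;0 0 .2 0 0 0;0 0 .4 0 0 0;0 0 .5 0 0 0;0 0 .5 0 0 0;0 0 .4 0 0 0' .4; python3 -m inch '0 .4 .1 0 0 0;0 .8 0 0 0 .1;0 .9 0 0 0 .1;.05 .9 0 0 0 .1;.1 .9 0 0 0 .1;.1 .9 0 0 0 .1;.1 .9 0 0 0 .1;.1 .9 0 0 0 .1;.05 .8 0 0 0 .04;0 .6 0 0 0 0'; python3 - <<'E'
from h import *
im,d=snapshot("side"); cv2.imwrite("pics/side3.png",cv2.resize(im[20:320,140:540],(800,600),interpolation=2)); P=cloud("side",d)
for c,z in(((.564,-.07),.046),((.587,.335),.026)):
    Q=P[(abs(P[...,0]-c[0])<.068)&(abs(P[...,1]-c[1])<.085)&(abs(P[...,2]-z)<.006)&(d>0)]
    r=cv2.minAreaRect((Q[:,:2]*1000).astype(np.float32)); print(len(Q),np.round(r[0]),np.round(r[1]),r[2],np.median(Q[:,2]))
E
```

```text
clock: 18.3
tool_pos: [0.5641, -0.0705, 0.1377]
tool_rot: [0.001, 0.022, 1.0, -0.0]
contact_force: [1.0, 0.1, 0.2]
finger_gap: 0.0344
finger_force: 0.0
clock: 19.3
tool_pos: [0.5886, 0.3324, 0.1412]
tool_rot: [0.001, -0.018, 1.0, 0.0]
contact_force: [-0.5, -0.4, 0.3]
finger_gap: 0.0345
finger_force: 0.0
791 [564. -72.] [166. 134.] 89.3192138671875 0.04489829698123149
419 [589. 334.] [116. 148.] 1.886117935180664 0.024025680457140042
```

View pics/side3.png

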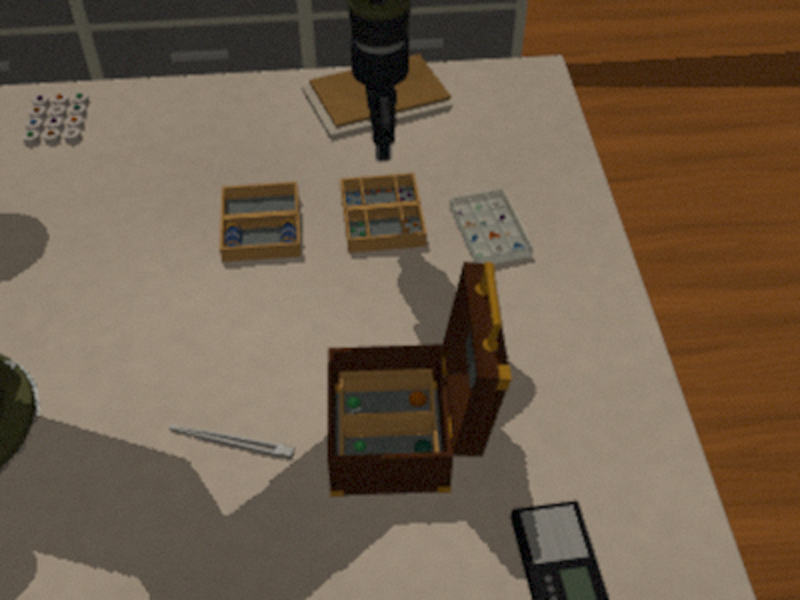

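The deep tray sits flat in the case, and the six-tray is clear of the stone box. Next I descend to the six-tray bar.

```bash
python3 -m inch '0 0 0 0 0 0;0 0 0 0 0 0;0 0 -.3 0 0 0;0 0 -.4 0 0 0;0 0 -.4 0 0 0;0 0 -.4 0 0 0;0 0 -.4 0 0 0;0 0 -.2 0 0 0;0 0 0 0 0 0;0 0 0 0 0 0'
```

```text
clock: 20.35
tool_pos: [0.5888, 0.329, 0.0356]
tool_rot: [0.0, -0.017, 1.0, 0.0]
contact_force: [-0.1, -0.4, 0.3]
finger_gap: 0.0341
finger_force: 0.0
```

```bash
python3 -m inch '-.02 .11 0 0 0 0;0 0 0 0 0 0;0 0 -.15 0 0 0;0 0 -.15 0 0 0;0 0 0 0 0 0;0 0 0 0 0 0;0 0 0 0 0 0;0 0 0 0 0 0;0 0 0 0 0 0;0 0 0 0 0 0';python3 -m inch '0 0 0 0 0 0;0 0 0 0 0 0;0 0 0 0 0 0;0 0 0 0 0 0;0 0 0 0 0 0;0 0 0 0 0 0;0 0 0 0 0 0;0 0 0 0 0 0;0 0 0 0 0 0;0 0 0 0 0 0' 0 60; python3 -m inch '0 0 .1 0 0 0;0 0 .2 0 0 0;0 0 .3 0 0 0;0 0 .4 0 0 0;0 0 .4 0 0 0;0 0 .4 0 0 0;0 0 .3 0 0 0;0 0 .2 0 0 0;0 0 .1 0 0 0;0 0 0 0 0 0'
```

```text
clock: 21.35
tool_pos: [0.5877, 0.3351, 0.0205]
tool_rot: [0.0, -0.017, 1.0, 0.0]
contact_force: [-0.1, 1.1, 0.8]
finger_gap: 0.0341
finger_force: 0.0
clock: 22.35
tool_pos: [0.5877, 0.3351, 0.0206]
tool_rot: [0.0, -0.017, 1.0, 0.0]
contact_force: [-1.6, -0.2, 4.6]
finger_gap: 0.0085
finger_force: 61.9
clock: 23.35
tool_pos: [0.5877, 0.3352, 0.1408]
tool_rot: [0.0, -0.017, 1.0, 0.0]
contact_force: [-0.3, 0.2, -2.4]
finger_gap: 0.0087
finger_force: 61.1
```

```bash
python3 -m inch '-.1 -.2 0 0 0 -.02;-.15 -.5 0 0 0 -.1;-.15 -.8 0 0 0 -.1;-.07 -.95 0 0 0 -.1;0 -1 0 0 0 -.1;0 -1 0 0 0 -.1;0 -1 0 0 0 -.1;0 -.9 0 0 0 -.1;0 -.7 0 0 0 0;0 -.4 0 0 0 0';python3 -m inch '0 -.2 0 0 0 0;0 -.1 0 0 0 0;0 0 0 0 0 0;0 0 0 0 0 0;0 0 0 0 0 0;0 0 0 0 0 0;0 0 0 0 0 0;0 0 0 0 0 0;0 0 0 0 0 0;0 0 0 0 0 0'
```

```text
clock: 24.35
tool_pos: [0.5622, -0.0407, 0.1393]
tool_rot: [-0.001, 0.022, 1.0, -0.0]
contact_force: [-0.9, 0.3, -1.7]
finger_gap: 0.0087
finger_force: 61.1
clock: 25.35
tool_pos: [0.564, -0.0524, 0.1403]
tool_rot: [-0.0, 0.021, 1.0, 0.0]
contact_force: [-0.5, 0.4, -1.7]
finger_gap: 0.0085
finger_force: 61.1
```

```bash
python3 -m inch '0 -.16 0 0 0 0;0 -.2 0 0 0 0;0 0 0 0 0 0;0 0 -.1 0 0 0;0 0 -.2 0 0 0;0 0 -.2 0 0 0;0 0 -.1 0 0 0;0 0 0 0 0 0;0 0 0 0 0 0;0 0 0 0 0 0'; python3 - <<'E'
from h import *
im2,d2=snapshot("side"); P=cloud("side",d2); z=manip.get_obs()["tool_pos"][2]+.0055
Q=P[(abs(P[...,0]-.56)<.1)&(abs(P[...,1]+.07)<.12)&(abs(P[...,2]-z)<.006)&(d2>0)&(P[...,0]<.626)]
r=cv2.minAreaRect((Q[:,:2]*1000).astype(np.float32)); print(len(Q),np.round(r[0]),np.round(r[1]),r[2],np.median(Q[:,2]))
E
```

```text
clock: 26.35
tool_pos: [0.5644, -0.0704, 0.1106]
tool_rot: [0.0, 0.021, 1.0, -0.0]
contact_force: [0.1, -1.0, -1.8]
finger_gap: 0.0083
finger_force: 61.1
662 [566. -71.] [145. 115.] 87.65596771240234 0.11473428774036076
```

```bash
python3 -m inch '-.02 0 -.1 0 0 0;0 0 -.15 0 0 0;0 0 -.2 0 0 0;0 0 -.2 0 0 0;0 0 -.12 0 0 0;0 0 -.06 0 0 0;0 0 0 0 0 0;0 0 -.02 0 0 0;0 0 -.02 0 0 0;0 0 0 0 0 0'
```

```text
clock: 27.4
tool_pos: [0.5632, -0.0705, 0.067]
tool_rot: [0.0, 0.021, 1.0, -0.0]
contact_force: [0.4, -0.2, -1.5]
finger_gap: 0.0085
finger_force: 61.1
```

```bash
python3 -m inch '0 0 -.02 0 0 0;0 0 -.02 0 0 0;0 0 0 0 0 0;0 0 0 0 0 0;0 0 0 0 0 0;0 0 0 0 0 0;0 0 0 0 0 0;0 0 0 0 0 0;0 0 0 0 0 0;0 0 0 0 0 0';python3 -m inch '0 0 0 0 0 0;0 0 0 0 0 0;0 0 0 0 0 0;0 0 0 0 0 0;0 0 .05 0 0 0;0 0 .2 0 0 0;0 0 .4 0 0 0;0 0 .4 0 0 0;0 0 .4 0 0 0;0 0 .2 0 0 0' .4;  python3 -m inch '-.2 .4 0 0 0 .05;-.3 .8 0 0 0 .05;-.4 .95 0 0 0 .05;-.4 .95 0 0 0 .05;-.4 .95 0 0 0 .05;-.4 .95 0 0 0 .05;-.4 .9 0 0 0 .05;-.3 .8 0 0 0 .05;-.3 .7 0 0 0 .05;-.1 .4 0 0 0 .1'; python3 -m inch '0 .1 0 0 0 0;0 0 0 0 0 0;0 0 0 0 0 0;0 0 0 0 0 0;0 0 0 0 0 0;0 0 0 0 0 0;0 0 0 0 0 0;0 0 0 0 0 0;0 0 0 0 0 0;0 0 0 0 0 0'
```

```text
clock: 28.4
tool_pos: [0.5633, -0.0705, 0.0665]
tool_rot: [0.001, 0.021, 1.0, -0.0]
contact_force: [-4.5, 0.4, 11.3]
finger_gap: 0.0084
finger_force: 63.0
clock: 29.4
tool_pos: [0.5642, -0.0706, 0.1499]
tool_rot: [0.002, 0.021, 1.0, -0.0]
contact_force: [-0.5, 0.1, -0.0]
finger_gap: 0.0345
finger_force: 0.0
clock: 30.4
tool_pos: [0.4038, 0.3163, 0.1475]
tool_rot: [-0.0, -0.01, 1.0, 0.0]
contact_force: [1.3, -0.7, -0.8]
finger_gap: 0.0341
finger_force: 0.0
clock: 31.4
tool_pos: [0.4054, 0.3189, 0.1473]
tool_rot: [0.0, -0.008, 1.0, 0.0]
contact_force: [0.7, 0.6, 0.3]
finger_gap: 0.0345
finger_force: 0.0
```

```bash
python3 - <<'E'
from h import *
im2,d2=snapshot("side"); P=cloud("side",d2)
for c,z in(((.564,-.07),.072),((.404,.331),.026)):
    Q=P[(abs(P[...,0]-c[0])<.063)&(abs(P[...,1]-c[1])<.074)&(abs(P[...,2]-z)<.004)&(d2>0)]
    r=cv2.minAreaRect((Q[:,:2]*1000).astype(np.float32)); print(len(Q),np.round(r[0]),np.round(r[1]),r[2],np.median(Q[:,2]))
cv2.imwrite("pics/side4.png",np.hstack([cv2.resize(im2[150:280,270:400],(400,400),interpolation=2),cv2.resize(im2[80:180,230:330],(400,400),interpolation=2)]))
E
```

```text
618 [561. -68.] [149. 124.] 87.56415557861328 0.07082538495862034
315 [405. 331.] [115. 147.] 0.22355207800865173 0.024460766269816858
```

View pics/side4.png

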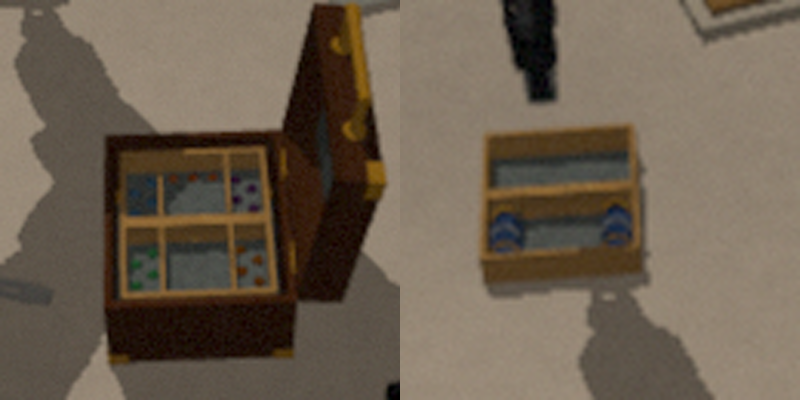

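The six-tray is square and flat on the deep tray. The ring tray, with its rolls on the near (−y) half, is ready to grasp.

```bash
python3 -m inch '-.01 .12 0 0 0 0;-.01 .12 -.3 0 0 0;0 0 -.4 0 0 0;0 0 -.4 0 0 0;0 0 -.4 0 0 0;0 0 -.4 0 0 0;0 0 -.3 0 0 0;0 0 -.1 0 0 0;0 0 0 0 0 0;0 0 0 0 0 0'
```

```text
clock: 32.45
tool_pos: [0.4048, 0.3314, 0.0329]
tool_rot: [0.0, -0.008, 1.0, 0.0]
contact_force: [0.8, 0.4, 0.4]
finger_gap: 0.0344
finger_force: 0.0
```

```bash
python3 -m inch '0 0 -.13 0 0 0;0 0 -.12 0 0 0;0 0 0 0 0 0;0 0 0 0 0 0;0 0 0 0 0 0;0 0 0 0 0 0;0 0 0 0 0 0;0 0 0 0 0 0;0 0 0 0 0 0;0 0 0 0 0 0';python3 -m inch '0 0 0 0 0 0;0 0 0 0 0 0;0 0 0 0 0 0;0 0 0 0 0 0;0 0 0 0 0 0;0 0 0 0 0 0;0 0 0 0 0 0;0 0 0 0 0 0;0 0 0 0 0 0;0 0 0 0 0 0' 0 60; python3 -m inch '0 0 .1 0 0 0;0 0 .2 0 0 0;0 0 .3 0 0 0;0 0 .4 0 0 0;0 0 .4 0 0 0;0 0 .4 0 0 0;0 0 .4 0 0 0;0 0 .2 0 0 0;0 0 .1 0 0 0;0 0 0 0 0 0'
```

```text
clock: 33.45
tool_pos: [0.4044, 0.3309, 0.0198]
tool_rot: [0.0, -0.008, 1.0, 0.0]
contact_force: [-0.0, -0.3, -0.0]
finger_gap: 0.0339
finger_force: 0.0
clock: 34.45
tool_pos: [0.4045, 0.331, 0.02]
tool_rot: [0.0, -0.008, 1.0, 0.0]
contact_force: [-1.3, -1.3, 4.9]
finger_gap: 0.0085
finger_force: 60.5
clock: 35.45
tool_pos: [0.4045, 0.331, 0.1451]
tool_rot: [0.0, -0.008, 1.0, 0.0]
contact_force: [0.1, 0.2, -1.4]
finger_gap: 0.0084
finger_force: 59.7
```

```bash
python3 -m inch '.05 -.2 0 0 0 -.05;.2 -.5 0 0 0 -.1;.3 -.8 0 0 0 -.1;.4 -.95 0 0 0 -.1;.4 -1 0 0 0 -.1;.4 -1 0 0 0 -.1;.4 -1 0 0 0 0;.4 -.9 0 0 0 0;.3 -.7 0 0 0 0;.2 -.5 0 0 0 0';python3 -m inch '.1 -.3 0 0 0 0;.04 -.15 0 0 0 0;0 0 0 0 0 0;0 0 0 0 0 0;0 0 0 0 0 0;0 0 0 0 0 0;0 0 0 0 0 0;0 0 0 0 0 0;0 0 0 0 0 0;0 0 0 0 0 0'
```

```text
clock: 36.45
tool_pos: [0.5518, -0.0379, 0.1436]
tool_rot: [-0.001, 0.022, 1.0, -0.0]
contact_force: [0.1, 0.6, -1.9]
finger_gap: 0.0086
finger_force: 59.6
clock: 37.45
tool_pos: [0.559, -0.0569, 0.1448]
tool_rot: [0.0, 0.021, 1.0, 0.0]
contact_force: [-0.5, -0.3, -1.4]
finger_gap: 0.0087
finger_force: 59.6
```

```bash
python3 -m inch '.05 -.14 0 0 0 0;.04 -.13 0 0 0 0;0 0 0 0 0 0;0 0 -.1 0 0 0;0 0 -.2 0 0 0;0 0 -.2 0 0 0;0 0 -.2 0 0 0;0 0 -.1 0 0 0;0 0 0 0 0 0;0 0 0 0 0 0'; python3 - <<'E'
from h import *
im2,d2=snapshot("side"); P=cloud("side",d2); z=manip.get_obs()["tool_pos"][2]+.0055
Q=P[(abs(P[...,0]-.56)<.1)&(abs(P[...,1]+.07)<.12)&(abs(P[...,2]-z)<.006)&(d2>0)&(P[...,0]<.626)]
r=cv2.minAreaRect((Q[:,:2]*1000).astype(np.float32)); print(len(Q),np.round(r[0]),np.round(r[1]),r[2],np.median(Q[:,2]))
E
```

```text
clock: 38.45
tool_pos: [0.5635, -0.0704, 0.1047]
tool_rot: [-0.0, 0.021, 1.0, 0.0]
contact_force: [-0.1, 0.8, -1.9]
finger_gap: 0.0087
finger_force: 59.6
610 [564. -71.] [144. 116.] 87.43961334228516 0.10900151066400632
```

Centred and square. Lowering onto the stack (contact is expected at TCP z ≈ 0.092).

```bash
python3 -m inch '0 0 -.08 0 0 0;0 0 -.08 0 0 0;0 0 -.05 0 0 0;0 0 -.03 0 0 0;0 0 -.02 0 0 0;0 0 0 0 0 0;0 0 0 0 0 0;0 0 0 0 0 0;0 0 0 0 0 0;0 0 0 0 0 0'
```

```text
clock: 39.5
tool_pos: [0.5634, -0.0705, 0.092]
tool_rot: [-0.0, 0.021, 1.0, -0.0]
contact_force: [-3.1, 0.6, 4.2]
finger_gap: 0.0086
finger_force: 60.3
```

```bash
python3 -m inch '0 0 0 0 0 0;0 0 0 0 0 0;0 0 0 0 0 0;0 0 0 0 0 0;0 0 .05 0 0 0;0 0 .2 0 0 0;0 0 .4 0 0 0;0 0 .4 0 0 0;0 0 .4 0 0 0;0 0 .2 0 0 0' .4; python3 -m inch '0 -.2 0 0 0 -.5;0 -.5 0 0 0 -1;.03 -.6 0 0 0 -1;.05 -.6 0 0 0 -1;.1 -.6 0 0 0 -1;.1 -.6 0 0 0 -1;.1 -.6 0 0 0 -1;.05 -.6 0 0 0 -1;.05 -.5 0 0 0 -1;0 -.3 0 0 0 -1' .58 30;python3 -m inch '0 -.15 0 0 0 -1;0 0 0 0 0 -1;0 0 0 0 0 -1;0 0 0 0 0 -1;0 0 0 0 0 -1;0 0 0 0 0 -.5;0 0 0 0 0 0;0 0 0 0 0 0;0 0 0 0 0 0;0 0 0 0 0 0'
```

```text
clock: 40.5
tool_pos: [0.5647, -0.0706, 0.177]
tool_rot: [0.002, 0.021, 1.0, -0.0]
contact_force: [0.8, 0.2, 0.2]
finger_gap: 0.034
finger_force: 0.0
clock: 41.5
tool_pos: [0.5875, -0.3275, 0.1741]
tool_rot: [0.0, 0.498, 0.867, -0.0]
contact_force: [0.3, 1.1, -0.3]
finger_gap: 0.0494
finger_force: 0.0
clock: 42.5
tool_pos: [0.5875, -0.333, 0.1743]
tool_rot: [-0.0, 0.721, 0.693, 0.0]
contact_force: [-0.1, -0.1, -0.6]
finger_gap: 0.0493
finger_force: 0.0
```

```bash
python3 - <<'E'
from h import *
for n in("side",):
    im,d=snapshot(n); P=cloud(n,d)
    for c,z in(((.564,-.07),.098),((.5875,-.333),.026)):
        w=.066 if z>.05 else .03
        Q=P[(abs(P[...,0]-c[0])<w)&(abs(P[...,1]-c[1])<w+.01)&(abs(P[...,2]-z)<.004)&(d>0)]
        r=cv2.minAreaRect((Q[:,:2]*1000).astype(np.float32)); print(n,len(Q),np.round(r[0]),np.round(r[1]),r[2],np.median(Q[:,2]))
    cv2.imwrite("pics/side5.png",cv2.resize(im[130:370,250:450],(500,600),interpolation=2))
E
```

```text
side 252 [539. -71.] [141.  63.] 87.34759521484375 0.09654325432372546
side 137 [ 588. -334.] [28. 25.] 83.84761047363281 0.025266629626463977
```

View pics/side5.png

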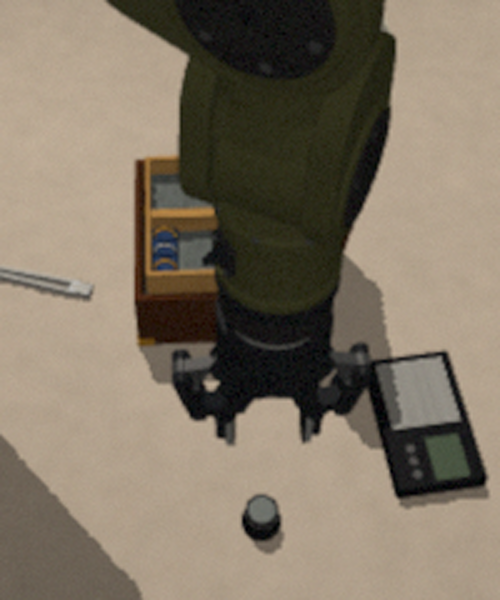

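The ring tray is in place and the loupe is below the open fingers, clear of the scale. Descending and gripping.

```bash
python3 -m inch '0 0 -.2 0 0 0;0 0 -.4 0 0 0;0 0 -.5 0 0 0;0 0 -.5 0 0 0;0 0 -.5 0 0 0;0 0 -.4 0 0 0;0 0 -.3 0 0 0;0 0 -.15 0 0 0;0 0 -.06 0 0 0;0 0 0 0 0 0'; python3 -m inch '0 0 0 0 0 0;0 0 0 0 0 0;0 0 0 0 0 0;0 0 0 0 0 0;0 0 0 0 0 0;0 0 0 0 0 0;0 0 0 0 0 0;0 0 0 0 0 0;0 0 0 0 0 0;0 0 0 0 0 0' 0 30
```

```text
clock: 43.55
tool_pos: [0.5877, -0.3331, 0.024]
tool_rot: [0.0, 0.722, 0.692, 0.0]
contact_force: [-0.0, -0.0, 0.2]
finger_gap: 0.0494
finger_force: 0.0
clock: 44.55
tool_pos: [0.5884, -0.3335, 0.0251]
tool_rot: [0.001, 0.722, 0.692, 0.0]
contact_force: [-0.3, -0.9, 6.5]
finger_gap: 0.0268
finger_force: 29.9
```

```bash
python3 -m inch '0 0 .1 0 0 0;0 0 .2 0 0 0;0 0 .4 0 0 0;0 0 .5 0 0 0;0 0 .5 0 0 0;0 0 .5 0 0 0;0 0 .4 0 0 0;0 0 .3 0 0 0;0 0 .1 0 0 0;0 0 0 0 0 0'; python3 -m inch '-.1 .2 0 0 0 0;-.1 .4 0 0 0 0;-.1 .7 0 0 0 0;-.1 .8 0 0 0 0;-.05 .9 0 0 0 0;0 .9 0 0 0 0;0 .8 0 0 0 0;0 .6 0 0 0 0;0 .4 0 0 0 0;0 .2 0 0 0 0'; python3 -m inch '0 .05 0 0 0 0;0 0 0 0 0 0;0 0 0 0 0 0;0 0 0 0 0 0;0 0 0 0 0 0;0 0 0 0 0 0;0 0 0 0 0 0;0 0 0 0 0 0;0 0 0 0 0 0;0 0 0 0 0 0'
```

```text
clock: 45.55
tool_pos: [0.5879, -0.3332, 0.1748]
tool_rot: [0.001, 0.722, 0.692, 0.0]
contact_force: [-0.4, -0.5, -0.4]
finger_gap: 0.0267
finger_force: 29.6
clock: 46.55
tool_pos: [0.5635, -0.0357, 0.1727]
tool_rot: [-0.001, 0.721, 0.693, -0.001]
contact_force: [0.6, -0.4, 0.2]
finger_gap: 0.0267
finger_force: 29.6
clock: 47.55
tool_pos: [0.565, -0.0355, 0.1738]
tool_rot: [-0.0, 0.722, 0.692, -0.0]
contact_force: [-0.4, -0.7, -1.1]
finger_gap: 0.0266
finger_force: 29.6
```

```bash
python3 -m inch '0 .02 -.1 0 0 0;0 0 -.2 0 0 0;0 0 -.3 0 0 0;0 0 -.3 0 0 0;0 0 -.25 0 0 0;0 0 -.15 0 0 0;0 0 -.1 0 0 0;0 0 0 0 0 0;0 0 0 0 0 0;0 0 0 0 0 0'; python3 -m inch '0 0 -.02 0 0 0;0 0 -.02 0 0 0;0 0 0 0 0 0;0 0 0 0 0 0;0 0 0 0 0 0;0 0 0 0 0 0;0 0 0 0 0 0;0 0 0 0 0 0;0 0 0 0 0 0;0 0 0 0 0 0'
```

```text
clock: 48.55
tool_pos: [0.5656, -0.0345, 0.1045]
tool_rot: [0.0, 0.722, 0.692, 0.0]
contact_force: [0.2, -0.2, -0.5]
finger_gap: 0.0267
finger_force: 29.6
clock: 49.55
tool_pos: [0.565, -0.0345, 0.1018]
tool_rot: [0.0, 0.722, 0.692, 0.0]
contact_force: [1.4, 0.3, -0.8]
finger_gap: 0.0265
finger_force: 29.6
```

```bash
python3 -m inch '0 0 -.02 0 0 0;0 0 -.02 0 0 0;0 0 0 0 0 0;0 0 0 0 0 0;0 0 0 0 0 0;0 0 0 0 0 0;0 0 0 0 0 0;0 0 0 0 0 0;0 0 0 0 0 0;0 0 0 0 0 0'
```

```text
clock: 50.55
tool_pos: [0.5651, -0.0345, 0.1001]
tool_rot: [0.0, 0.722, 0.692, 0.0]
contact_force: [-1.8, 0.6, 6.5]
finger_gap: 0.0267
finger_force: 30.0
```

```bash
python3 -m inch '0 0 0 0 0 0;0 0 0 0 0 0;0 0 0 0 0 0;0 0 0 0 0 0;0 0 .05 0 0 0;0 0 .2 0 0 0;0 0 .4 0 0 0;0 0 .5 0 0 0;0 0 .5 0 0 0;0 0 .5 0 0 0' .5; python3 -m inch '0 0 .5 0 0 0;0 0 .6 0 0 0;0 0 .6 0 0 0;0 0 .5 0 0 0;0 .8 .4 0 0 0;0 1 .2 0 0 0;0 1 0 0 0 0;0 1 0 0 0 0;0 1 0 0 0 0;0 1 0 0 0 0' .35 60; python3 - <<'E'
from h import *
for n in("side","top"):
    im,d=snapshot(n); cv2.imwrite(f"pics/{n}6.png",im); P=cloud(n,d); np.savez(f"{n}6.npz",im=im,d=d)
    hsv=cv2.cvtColor(im,cv2.COLOR_BGR2HSV); br=cv2.inRange(hsv,(14,90,60),(32,255,255))>0
    H=P[br&(d>0)&(abs(P[...,0]-.673)<.03)&(abs(P[...,1]+.075)<.06)&(P[...,2]>.24)]
    print(n,"bar",len(H),np.median(H,axis=0).round(4) if len(H) else 0,np.ptp(H,axis=0) if len(H) else 0)
a=cv2.resize(cv2.imread("pics/side6.png")[150:280,270:400],(400,400),interpolation=2);b=cv2.resize(cv2.imread("pics/top6.png")[120:240,285:405],(400,400),interpolation=2)
cv2.imwrite("pics/pair6.png",np.hstack([a,b]))
E
```

```text
clock: 51.55
tool_pos: [0.5651, -0.0345, 0.2092]
tool_rot: [0.0, 0.722, 0.692, 0.0]
contact_force: [0.5, 0.1, 0.1]
finger_gap: 0.0427
finger_force: 0.0
clock: 52.55
tool_pos: [0.5646, 0.2565, 0.3483]
tool_rot: [0.0, 0.722, 0.692, 0.001]
contact_force: [1.1, -0.2, 0.4]
finger_gap: 0.0298
finger_force: 0.0
side bar 149 [ 0.6744 -0.0822  0.2545] [0.01197243 0.08922762 0.01829123]
top bar 185 [ 0.6731 -0.0775  0.2543] [0.01044771 0.08736601 0.01720262]
```

View pics/pair6.png

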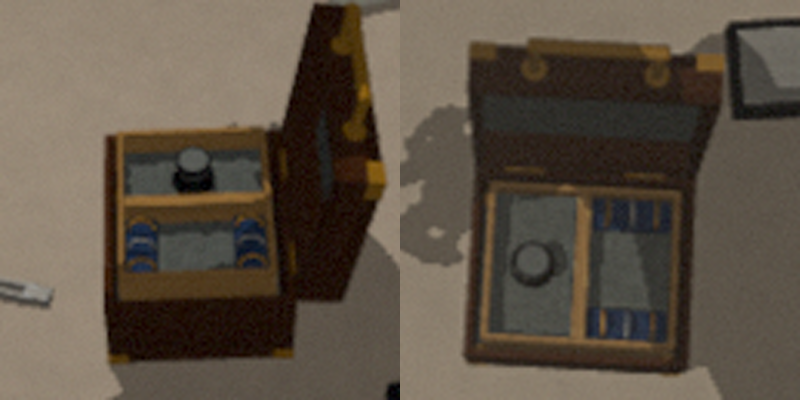

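The loupe stands upright in the empty half at crop (535,262), and all three trays are seated. The bar measures (0.6735, −0.0745, 0.2525), so I'll go over it.

```bash
python3 -m inch '.2 -.4 0 0 0 0;.2 -.7 0 0 0 0;.3 -.8 0 0 0 0;.3 -.9 0 0 0 0;.3 -.9 0 0 0 0;.3 -.9 0 0 0 0;.2 -.8 0 0 0 0;.2 -.7 0 0 0 0;.1 -.5 0 0 0 0;0 -.2 0 0 0 0'; python3 -m inch '0 0 0 0 0 0;0 0 0 0 0 0;0 0 0 0 0 0;0 0 0 0 0 0;0 0 0 0 0 0;0 0 0 0 0 0;0 0 0 0 0 0;0 0 0 0 0 0;0 0 0 0 0 0;0 0 0 0 0 0'
```

```text
clock: 53.65
tool_pos: [0.6699, -0.0887, 0.3473]
tool_rot: [0.0, 0.723, 0.691, -0.0]
contact_force: [0.5, 0.8, -0.2]
finger_gap: 0.03
finger_force: 0.0
clock: 54.65
tool_pos: [0.67, -0.0855, 0.3471]
tool_rot: [-0.0, 0.722, 0.692, -0.0]
contact_force: [0.4, -0.0, 0.1]
finger_gap: 0.0306
finger_force: 0.0
```

```bash
python3 -m inch '.04 .11 0 0 0 0;.03 .11 0 0 0 0;0 0 -.2 0 0 0;0 0 -.4 0 0 0;0 0 -.5 0 0 0;0 0 -.4 0 0 0;0 0 -.3 0 0 0;0 0 -.1 0 0 0;0 0 -.06 0 0 0;0 0 0 0 0 0';python3 -m inch '0 0 0 0 0 0;0 0 0 0 0 0;0 0 0 0 0 0;0 0 0 0 0 0;0 0 0 0 0 0;0 0 0 0 0 0;0 0 0 0 0 0;0 0 0 0 0 0;0 0 0 0 0 0;0 0 0 0 0 0' 0 60;python3 - <<'E'
import numpy as np
from cell import manip
o=manip.get_obs(); x=o["tool_pos"][0]*1000
p0=np.arctan2(17,177); r=177.8
a0=np.arccos((635-x)/r); print(a0-p0, 78+r*np.sin(a0)-5)
a=np.linspace(a0,p0,31)
for i in range(30): print(f"{-r*(np.cos(a[i+1])-np.cos(a[i]))/50:.2f} {r*(np.sin(a[i+1])-np.sin(a[i]))/50:.2f}",end="; ")
E
```

```text
clock: 55.65
tool_pos: [0.6736, -0.0744, 0.2492]
tool_rot: [0.0, 0.722, 0.692, 0.0]
contact_force: [0.1, 0.8, 0.3]
finger_gap: 0.03
finger_force: 0.0
clock: 56.65
tool_pos: [0.6743, -0.0745, 0.2503]
tool_rot: [0.001, 0.722, 0.692, 0.001]
contact_force: [2.3, 0.9, 4.5]
finger_gap: 0.0076
finger_force: 58.9
1.6980163852473724 246.3985007458757
-0.20 0.04; -0.20 0.03; -0.20 0.02; -0.20 0.01; -0.20 -0.01; -0.20 -0.02; -0.20 -0.03; -0.20 -0.04; -0.19 -0.05; -0.19 -0.06; -0.19 -0.07; -0.18 -0.08; -0.18 -0.09; -0.17 -0.10; -0.17 -0.11; -0.16 -0.12; -0.15 -0.13; -0.14 -0.14; -0.14 -0.15; -0.13 -0.16; -0.12 -0.16; -0.11 -0.17; -0.10 -0.17; -0.09 -0.18; -0.08 -0.18; -0.07 -0.19; -0.06 -0.19; -0.05 -0.20; -0.04 -0.20; -0.02 -0.20;
```

```bash
python3 -m inch '-.2 .01 .04 0 0 0;-.2 .01 .03 0 0 0;-.2 .01 .02 0 0 0;-.2 .01 .01 0 0 0;-.2 .01 -.01 0 0 0;-.2 .01 -.02 0 0 0;-.2 .01 -.03 0 0 0;-.2 .01 -.04 0 0 0;-.19 .01 -.05 0 0 0;-.19 .01 -.06 0 0 0'; python3 -m inch '-.19 .01 -.07 0 0 0;-.18 .01 -.08 0 0 0;-.18 .01 -.09 0 0 0;-.17 .01 -.1 0 0 0;-.17 .01 -.11 0 0 0;-.16 .01 -.12 0 0 0;-.15 .01 -.13 0 0 0;-.14 .01 -.14 0 0 0;-.14 .01 -.15 0 0 0;-.13 .01 -.16 0 0 0'
```

```text
clock: 57.65
tool_pos: [0.5742, -0.07, 0.244]
tool_rot: [0.001, 0.722, 0.692, 0.0]
contact_force: [2.7, -2.3, 3.6]
finger_gap: 0.0077
finger_force: 61.3
clock: 58.65
tool_pos: [0.4935, -0.0658, 0.1854]
tool_rot: [0.001, 0.722, 0.692, -0.001]
contact_force: [5.5, -9.5, -0.7]
finger_gap: 0.0076
finger_force: 59.0
```

```bash
python3 -m inch '-.12 0 -.16 0 0 0;-.11 0 -.17 0 0 0;-.1 0 -.17 0 0 0;-.09 0 -.18 0 0 0;-.08 0 -.18 0 0 0;-.07 0 -.19 0 0 0;-.06 0 -.19 0 0 0;-.05 0 -.19 0 0 0;-.03 0 -.17 0 0 0;0 0 -.1 0 0 0'
```

```text
clock: 59.65
tool_pos: [0.4589, -0.0646, 0.1007]
tool_rot: [0.001, 0.722, 0.692, 0.0]
contact_force: [5.3, -2.1, 1.9]
finger_gap: 0.0076
finger_force: 58.6
```

```bash
python3 -m inch '0 0 -.05 0 0 0;0 0 -.05 0 0 0;0 0 -.05 0 0 0;0 0 -.04 0 0 0;0 0 -.02 0 0 0;0 0 0 0 0 0;0 0 0 0 0 0;0 0 0 0 0 0;0 0 0 0 0 0;0 0 0 0 0 0'
```

```text
clock: 60.65
tool_pos: [0.4588, -0.0646, 0.0953]
tool_rot: [0.001, 0.722, 0.692, 0.001]
contact_force: [-14.6, -0.4, 57.5]
finger_gap: 0.0075
finger_force: 67.6
```

```bash
python3 -m inch '0 0 .04 0 0 0;0 0 0 0 0 0;0 0 0 0 0 0;0 0 0 0 0 0;0 0 0 0 0 0;0 0 0 0 0 0;0 0 0 0 0 0;0 0 0 0 0 0;0 0 0 0 0 0;0 0 0 0 0 0' .3; python3 -m inch '0 0 .2 0 0 0;0 0 .5 0 0 0;0 0 .6 0 0 0;0 0 .6 0 0 0;0 .4 .6 0 0 0;0 1 .4 0 0 0;0 1 0 0 0 0;0 1 0 0 0 0;0 1 0 0 0 0;0 1 0 0 0 0'; python3 - <<'E'
from h import *
for n in("top","side"):
    im,d=snapshot(n); cv2.imwrite(f"pics/{n}7.png",im); P=cloud(n,d)
    hsv=cv2.cvtColor(im,cv2.COLOR_BGR2HSV); br=cv2.inRange(hsv,(14,90,60),(32,255,255))>0
    Q=P[(abs(P[...,0]-.564)<.065)&(abs(P[...,1]+.07)<.075)&(d>0)]; Q=Q[Q[:,2]>.09]
    A=np.c_[Q[:,:2],np.ones(len(Q))]; k=np.linalg.lstsq(A,Q[:,2],rcond=None)[0]
    H=P[br&(d>0)&(abs(P[...,0]-.458)<.012)&(abs(P[...,1]+.066)<.05)&(P[...,2]>.07)]
    print(n,"slope x",-k[0],"z mid",np.median(Q[:,2]),"std",np.std(A@k-Q[:,2]),"bar",np.median(H,axis=0).round(4))
E
```

```text
clock: 61.65
tool_pos: [0.4585, -0.0645, 0.0926]
tool_rot: [0.0, 0.722, 0.692, 0.0]
contact_force: [0.8, -0.6, -0.6]
finger_gap: 0.0257
finger_force: 0.0
clock: 62.65
tool_pos: [0.4583, 0.204, 0.2373]
tool_rot: [0.0, 0.722, 0.692, 0.001]
contact_force: [0.4, -1.1, 0.0]
finger_gap: 0.0253
finger_force: 0.0
top slope x 0.0005673070379994567 z mid 0.11157848176772156 std 0.0016979290495315882 bar [ 0.4579 -0.0648  0.0981]
side slope x 0.0004974202303606623 z mid 0.11097376282926902 std 0.0015385193004545418 bar [ 0.4595 -0.0717  0.0978]
```

View pics/side7.png

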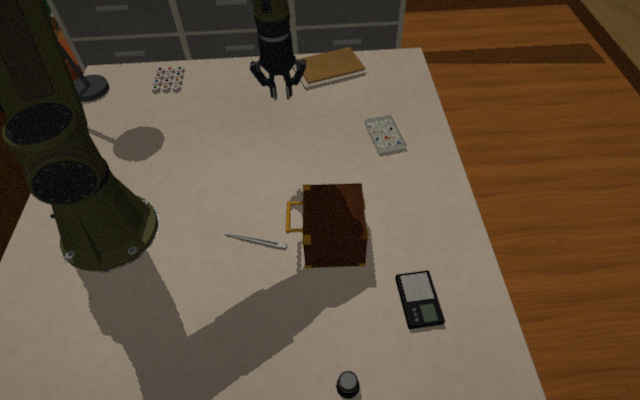

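The lid is shut (slope about 0.0005, top at z = 0.112 as it should be). The tweezers, stone box and scale are undisturbed, and the robot is clear. Handing in.

```bash
python3 -c "
from cell import manip
print(manip.close_job())"
```

```text
the job is handed in; nothing more can be done
None
```

The case is packed (deep tray, six-compartment tray, ring tray, loupe upright in its empty half), the lid is shut, nothing else was disturbed, and I handed the job in at about 63 s of the 138 s; no verdict came back.

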